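# Shim the rocking balance

## Task

The lab balance rocks because one of its feet has lost its rubber boot and hangs clear of the bench. Push the levelling wedge lying beside it, thin end first, under that bare foot until it is snug and carries the foot, without jacking the balance out of level or shoving it along the bench. Then press firmly down on the housing's corner beside that foot to prove it no longer rocks, and leave the wedge in place; lift nothing, and leave the jar, the weight and the wafer case alone.

Things in the scene. Friction and masses are not known exactly. Their poses are not given: they have to be found in the camera images.
- balance: Precision balance, about 3.2 kg, loose. White housing 220 (x) x 190 (y) mm, flat top 64 mm up, display at its front (-x). Feet at x +-80, y +-115 mm: three wear black rubber discs 37 mm across; the one at +x, +y is bare. Origin on the bench under the housing's middle, z up. It stands level on three feet; about 3 N on the corner beside the bare foot tips it down onto it.
- pan (a point): Middle of the round steel weighing pan's top, 76 mm up, pan 116 mm across, fixed to the balance. Axes as the balance. Four aluminium lugs 20 mm wide carry the feet; they stick out 39 mm from the housing's two y sides, underside 24 mm and top 35 mm above the bench, with stud ends 45 mm up.
- stud_tip (a point): Lowest point of the bare foot: a 16 mm thick steel stud with a round tip (8 mm radius), under its lug at x +80, y +115 mm of the balance. As found it hangs 7 mm above the bench. Axes as the balance.
- corner (a point): Where to press: flat housing top, 64 mm up, at x +90, y +75 mm of the balance, 20 mm in from both edges and beside the bare foot, 40 mm clear of the pan. A press of the fingertips straddling or near it serves (grasp point within 50 mm).
- wedge: Loose black wedge, 80 g, 110 mm long (x), 45 wide (y); top slopes from 18 mm at the blunt end (x -55) to 3 mm at the thin edge (x +55). Origin: centre of the underside. Starts with the thin edge 10 to 50 mm short of the bare foot, roughly facing it. Meets the stud when its tip is over x +25. Slides at 0.3 N; then within 5 mm the push climbs to 3 to 6 N: snug. More (7 to 10 N) jacks up or shoves the balance.
- jar: White lidded plastic jar, 48 mm across, 50 mm tall, standing on the bench on the robot's side of the wedge. Origin: centre of its underside. To be left alone.
- weight: Steel knobbed calibration weight, 30 mm across, 42 mm tall, 200 g, standing near the jar. Origin: centre of its underside. To be left alone.
- shipper: Flat round wafer case of pale plastic, 116 mm across, 16 mm tall, lying on the bench beyond the balance. Origin: centre of its underside. To be left alone.
There are look-alikes about, which are no part of the job. Of the things that look like the wedge, take the one that is nearest to the robot's base at the start.

How it is judged:
By the outcome, as a careful person would: the job done as asked, in the order asked, and still so for the second after the job is handed in, with the robot touching nothing.
It also fails if it takes over 45 s, if anything falls off the work surface, if the arm or the gripper's body presses on something with over 40 N, if the wrist force passes 120 N, or if a joint passes its speed limit or range.

## Robot

A 6-joint arm with a two-finger parallel gripper is mounted at the origin on the work surface. World frame = base frame: x ahead of the robot, y to its left, z up, the work surface at z = 0. Lengths are in mm, angles in degrees, forces in N, time in s.
With the tool pointing down it reaches from about 300 to 850 mm from the base axis. Payload 4.2 kg.
Tool frame: the origin (TCP) lies midway between the tips of the shut fingers; the grasp point (between the pads) lies 19 mm behind it (env.grasp_offset is the distance from the TCP to the grasp point, in mm); z points along the fingers, y is the line along which they close (so a half turn about z gives the same grasp; the last joint's range is limited). The gripper opens to 91 mm and grips with 3 to 60 N. Pads are 32 mm wide; open, the fingers measure 118 mm over their backs; the gripper's body (76 mm by 178 mm) begins 60 mm behind the grasp point.
Start: joints at [62.796, 18.312, 89.639, -0, 72.044, -1.146], TCP at [252.592, 516.566, 213.976] pointing down, gripper open.
Joint ranges: [-177.97, 177.97], [-48.28, 115.42], [12.27, 149.76], [-77.06, 257.06], [2.81, 150.46], [-146.56, 146.56]. Speed limits (degrees/s): [147.25, 147.25, 180, 180, 180, 180].

## Interface

Orientations are given as [roll, pitch, yaw] about the fixed x, y, z axes, in that order (R = Rz(yaw) Ry(pitch) Rx(roll)).
In Python, from workcell import env, optics gives the robot as it stands. The module is installed in compiled form; this text tells all that it offers.
- The arm moves only by the tool send_rows, never from a script. Its argument "targets" is a list that holds one entry, the list of rows, each a list of 7 numbers: the turn, a rotation vector about the world's x, y, z scaled (see below), then the shift along the world's x, y, z scaled (see below), then the closure, from -1 (fully open) to 1 (shut). In form: [[[rx, ry, rz, x, y, z, gripper], ...]]. A call has 1 to 12 rows; each row shifts and turns the commanded pose from where the row before left it; what a row does not reach is not made up. The controller multiplies each number of a shift by 0.2 m and each number of a turn by pi/2 rad. A row lasts 1/10 s, in which the tool goes at most 50 mm and 8.59 degrees, less where a joint would pass 70% of its speed; a pose out of reach is approached as far as the arm can. A call with a number of a shift or a turn outside -1 to 1 is refused whole. A call with a gripper value outside its range is refused whole. The fingers move at their own pace and stop on an object; "grip_force" is the grip in N (left out, the last holds). Time passes only in rows, so rows that do not move let the fingers close. It gives the time, the measured TCP pose, the force, the opening and the grip force at its end, in the units of the state.
- env.state(): the state, without advancing time (a new reading comes with each control period).
- optics.grab_frame(name): name is "scene" or "top" or "wrist"; returns (picture, depth): 420x560x3 uint8, red, green, blue; 420x560 float32, mm along the optical axis (not along the pixel's ray), 0 where there is no reading.
- optics.camera_info(name): a dict with "camera_matrix" (3x3 intrinsics, pixels), "k1" (the pictures are not rectified: a ray, as slopes to the right and down, at radius r is drawn at 1 + k1 r^2 times it, then the intrinsics apply), "R" (3x3) and "t" (3): a world point X has camera coordinates R X + t; the wrist camera has in their place "mount" (4x4, takes a point from camera to tool coordinates, whose origin is the TCP and whose axes are the flange's). Camera axes: x right, y down, z forward; pixel columns grow to the right and rows downward; lengths in mm; the calibration is good to about 2 mm. A picture is of the moment at which its call begins: read the wrist's pose just before it. camera_info takes no time and is no camera call.
- env.job_done(): hands the job in; it is judged then, once.
Trained networks look in the newest picture that a camera, given by its name, has taken for a name from the list of things; names that differ only in an ending like _2 or _b are one class to them, and where a whole thing is asked for, a point or a joint stands for the part that bears it (a point fixed in the world has none). Each returns a list of dicts, best first, with "conf" (0 to 1); they miss things now and then, are a little off and sometimes report something else, mostly with a low value. They report only what shows in the picture. A call takes as long as a camera call. They do not tell look-alikes from the thing itself.
- optics.silhouettes(camera, name): "mask" (420x560 bool, what is visible of it) and "at" ([column, row] in pixels, amid what is visible of it).
- optics.place_of(camera, name): "at" ([column, row] in pixels: a listed point, or the origin of a listed thing).
The state is a dict: "time_s": time; "qpos": joint angles; "qvel": joint speeds; "effort": joint torques, N m; "ee_pos": TCP position; "ee_rot": TCP orientation; "force": force on the tool from outside, world axes, zero at the start; "torque": the same for the moment, N m; "gripper_width": finger opening in mm; "gripper_force": force on a finger pad.
Only numpy, scipy, OpenCV 4.12 (cv2) and the standard library are available. Lean on these libraries where they do the work, as an engineer would, in place of code of your own. Each camera call takes 0.05 s, during which the arm holds its last target. There are 200 camera calls.

## Working session

There is one attempt and no reset: what is moved stays moved. The work goes in short steps, Python scripts to look and compute and a tool call to move; the robot and the scene stay as the last step left them, time stands still between calls to the robot, and variables do not carry over. Pictures are saved under pics/ and viewed, at most 10 in all, crops included, and the job is handed in when it is done.

Besides the shell and the picture viewer there is one more tool, called after "Request:" in YAML: its name, and indented under it one key for each argument. send_rows: Moves the arm, as the interface text tells. Its arguments: {"type":"object","properties":{"targets":{"type":"array"},"grip_force":{"type":"number"}},"required":["targets"]}

```bash
mkdir -p pics
cat > h.py <<'E'
import numpy as np, cv2
from workcell import env, optics
from scipy.spatial.transform import Rotation as Ro
def cam(n):
    c=optics.camera_info(n); K=np.array(c["camera_matrix"])
    if n=="wrist":
        s=env.state(); M=np.array(c["mount"]); T=np.eye(4)
        T[:3,:3]=Ro.from_euler('xyz',s["ee_rot"],degrees=True).as_matrix(); T[:3,3]=s["ee_pos"]
        T=T@M; R=T[:3,:3].T; t=-R@T[:3,3]
    else: R=np.array(c["R"]); t=np.array(c["t"])
    return K,c["k1"],R,t
def ray(C,uv):
    K,k,R,t=C; d=np.linalg.solve(K,[uv[0],uv[1],1.])[:2]; s=d.copy()
    for _ in range(20): s=d/(1+k*(s@s))
    return -R.T@t, R.T@np.array([s[0],s[1],1.])
def atz(C,uv,z=0):
    o,d=ray(C,uv); return o+d*(z-o[2])/d[2]
def atd(C,uv,dep):
    o,d=ray(C,uv); return o+d*dep
E
python3 - <<'E'
from h import *
print(env.state())
Z={"balance":0,"pan":76,"stud_tip":7,"corner":64,"wedge":0,"jar":0,"weight":0,"shipper":0}
ims=[]
for n in ["scene","top"]:
    C=cam(n); p,d=optics.grab_frame(n); ims.append(p); np.save(n+"_d.npy",d); cv2.imwrite(n+".png",p[...,::-1])
    cv2.imwrite(f"pics/{n}1.png",p[...,::-1])
    for k in Z:
        for r in optics.place_of(n,k): print(n,k,round(r["conf"],2),np.round(r["at"]),atz(C,r["at"],Z[k]).round(0))
E
```

```text
{'time_s': 0.0, 'qpos': array([ 6.27969344e+01,  1.83501823e+01,  8.97052586e+01, -6.73593279e-04,
        7.20438118e+01, -1.14657280e+00]), 'qvel': array([ 0.00984607,  0.02456125,  0.04779955, -0.02046192, -0.06575964,
       -0.0284126 ]), 'effort': array([-1.50418393e-03, -4.12435162e+01, -2.31977141e+01,  7.26153539e-02,
        4.55036620e-02, -1.09290631e-04]), 'ee_pos': array([252.35358547, 516.11024784, 213.14267957]), 'ee_rot': array([-1.79900754e+02, -1.34576463e-03,  1.53943714e+02]), 'force': array([-0.61686193, -0.39908225, -0.40442749]), 'torque': array([-0.01837103,  0.02935866, -0.0239508 ]), 'gripper_force': 0.0, 'gripper_width': 90.96100753046333}
scene balance 0.97 [216. 241.] [516. -53.   0.]
scene pan 0.93 [216. 229.] [547. -51.  76.]
scene stud_tip 0.71 [278. 245.] [577.  76.   7.]
scene stud_tip 0.69 [262. 244.] [564.  44.   7.]
scene corner 0.82 [261. 244.] [605.  31.  64.]
scene wedge 0.93 [410. 246.] [664. 365.   0.]
scene wedge 0.64 [331. 293.] [727. 145.   0.]
scene wedge 0.63 [309. 247.] [598. 144.   0.]
scene wedge 0.63 [420. 202.] [548. 457.  -0.]
scene jar 0.58 [271. 210.] [461.  95.   0.]
scene weight 0.61 [305. 196.] [441. 190.   0.]
scene shipper 0.84 [229. 316.] [714. -67.   0.]
scene shipper 0.57 [278. 247.] [577.  77.   0.]
top balance 0.93 [354. 213.] [513. -55.   0.]
top pan 0.85 [357. 194.] [549. -53.  76.]
top stud_tip 0.96 [303. 183.] [588.  64.   7.]
top corner 0.64 [317. 175.] [596.  33.  64.]
top wedge 0.96 [271. 181.] [595. 140.   0.]
top wedge 0.89 [138. 203.] [551. 461.   0.]
top wedge 0.87 [178. 155.] [665. 363.   0.]
top wedge 0.74 [267. 129.] [723. 146.   0.]
top jar 0.61 [289. 234.] [468. 101.   0.]
top weight 0.57 [253. 246.] [443. 185.   0.]
top weight 0.25 [302. 183.] [590.  65.   0.]
top shipper 0.72 [351. 129.] [718. -57.   0.]
top shipper 0.46 [352. 209.] [523. -51.   0.]
```

View pics/top1.png

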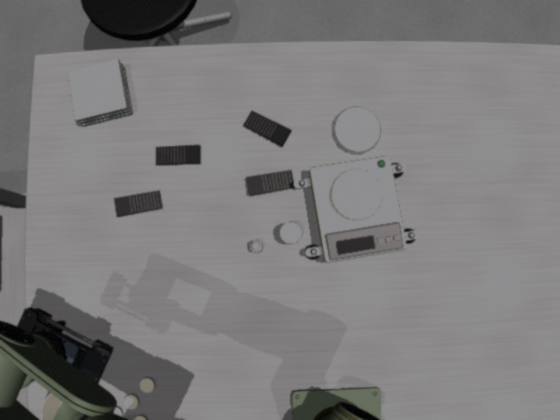

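View pics/scene1.png

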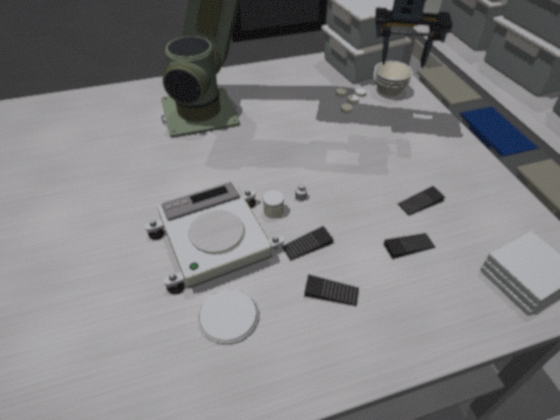

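Candidates for the wedge in the top view, as pixel and world position:
- (271,181): (595,140), 611 mm from the base. It lies right beside the bare foot at (303,183).
- (138,203): 718 mm from the base.
- (267,129): 737 mm from the base.
- (178,155): 757 mm from the base.

I choose (271,181). Next I'll check it in a crop and measure its yaw.

Run:
```python
from h import *
p=cv2.imread("top.png"); d=np.load("top_d.npy"); C=cam("top")
cv2.imwrite("pics/crop1.png",cv2.resize(p[125:265,230:430],None,fx=4,fy=4,interpolation=cv2.INTER_CUBIC))
optics.grab_frame("top")
for r in optics.silhouettes("top","wedge"):
    v,u=np.nonzero(r["mask"]); 
    if abs(r["at"][0]-271)>15 or abs(r["at"][1]-181)>15: continue
    P=np.array([atz(C,(a,b),9)[:2] for a,b in zip(u,v)],np.float32)
    (c,s,a)=cv2.minAreaRect(P); print(r["conf"],c,s,a); print(cv2.boxPoints((c,s,a)).round())
for r in optics.silhouettes("top","balance")[:1]:
    v,u=np.nonzero(r["mask"]); Q=np.array([atd(C,(a,b),d[b,a]) for a,b in zip(u,v)])
    Q=Q[(Q[:,2]>55)&(Q[:,2]<68)][:,:2].astype(np.float32); print(len(Q)); print(cv2.minAreaRect(Q)); print(cv2.boxPoints(cv2.minAreaRect(Q)))
```

```text
0.79 (591.5166625976562, 140.57264709472656) (50.123023986816406, 111.92581939697266) 8.38650131225586
[[559. 192.]
 [575.  82.]
 [624.  89.]
 [608. 200.]]
3965
((519.7052612304688, -56.44187927246094), (219.95254516601562, 190.7008514404297), 7.493503570556641)
[[ 398.23322    23.751802]
 [ 423.1032   -165.3204  ]
 [ 641.1773   -136.63556 ]
 [ 616.3073     52.436646]]
```

View pics/crop1.png

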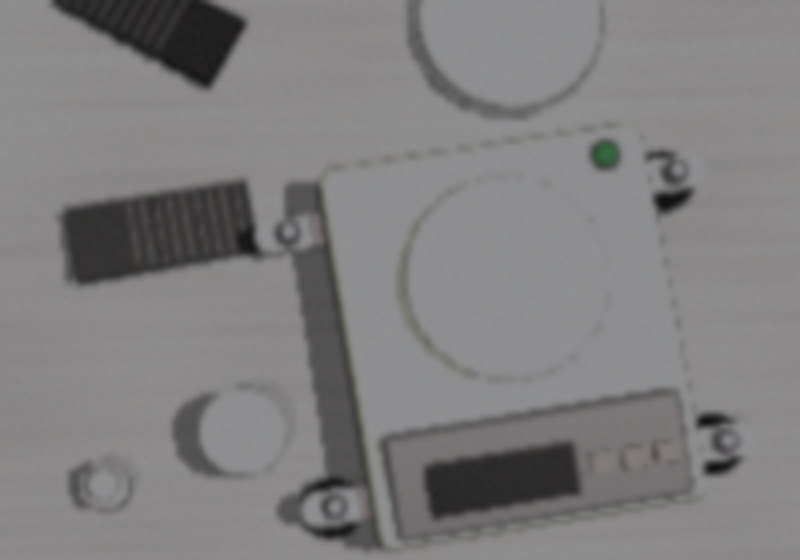

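The crop shows the chosen wedge at crop (155,230), with its thin ribbed end to the right facing the bare stud at crop (287,232). The stud lines up near the wedge's lower (-x) edge, so the wedge needs a shift to the side. Next I'll move above its blunt end for a close look.

Request:
send_rows:
  targets:
    - [[0,0,-0.055,0.138,-0.138,-0.02,-1],[0,0,-0.055,0.138,-0.138,-0.02,-1],[0,0,-0.055,0.138,-0.138,-0.02,-1],[0,0,-0.055,0.138,-0.138,-0.02,-1],[0,0,-0.055,0.138,-0.138,-0.02,-1],[0,0,-0.055,0.138,-0.138,-0.02,-1],[0,0,-0.055,0.138,-0.138,-0.02,-1],[0,0,-0.055,0.138,-0.138,-0.02,-1],[0,0,-0.055,0.138,-0.138,-0.02,-1],[0,0,-0.055,0.138,-0.138,-0.02,-1],[0,0,-0.066,0.138,-0.138,-0.02,-1],[0,0,0,0,0,0,-1]]

```text
time_s: 2.25
ee_pos: [558.9, 209.7, 169.1]
ee_rot: [180.0, 0.1, 98.2]
force: [-0.5, -0.3, -0.7]
gripper_width: 91.3
gripper_force: 0.0
```

Run:
```python
from h import *
s=env.state(); print(s["time_s"],s["ee_pos"],s["ee_rot"],s["force"])
C=cam("wrist"); p,d=optics.grab_frame("wrist"); cv2.imwrite("pics/w1.png",p[...,::-1])
for k,z in [("wedge",0),("stud_tip",7)]:
    for r in optics.place_of("wrist",k): print(k,r["conf"],r["at"],atz(C,r["at"],z).round(1))
for r in optics.silhouettes("wrist","wedge")[:2]:
    v,u=np.nonzero(r["mask"]); P=np.array([atd(C,(a,b),d[b,a]) for a,b in zip(u,v) if d[b,a]>0])
    print(r["conf"],r["at"],np.percentile(P[:,2],[2,50,98])); Q=P[P[:,2]>2][:,:2].astype(np.float32)
    print(cv2.boxPoints(cv2.minAreaRect(Q)).round(1).tolist())
```

```text
2.25 [558.94561869 209.66474913 169.12075986] [1.79965876e+02 9.11607851e-02 9.81776065e+01] [-0.47240402 -0.25436835 -0.7303533 ]
wedge 0.86 [418.6, 255.9] [722.2 148.4   0. ]
wedge 0.79 [302.9, 245.8] [590.7 143.   -0. ]
wedge 0.67 [413.0, 44.1] [661.6 362.    0. ]
0.84 [416.7, 50.4] [-0.3258215   9.73190054 16.48557549]
[[640.4000244140625, 307.1000061035156], [687.5999755859375, 306.3999938964844], [689.2000122070312, 405.3999938964844], [642.0, 406.1000061035156]]
0.73 [435.3, 243.1] [-1.4734025   5.17911491 10.08451734]
[[601.5999755859375, 218.1999969482422], [740.2999877929688, 128.6999969482422], [773.7000122070312, 180.5], [635.0, 270.0]]
```

View pics/w1.png

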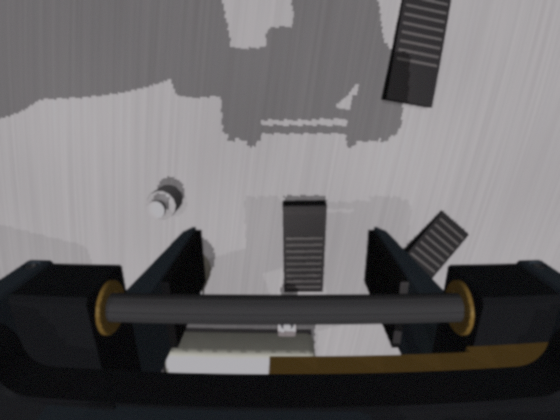

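The wrist view shows the wedge squarely: blunt top edge at (284,203)–(325,203), thin edge at (284,290)–(323,290), and the bare foot's stud at about (288,326). Next I'll convert those pixels to positions.

Run:
```python
from h import *
C=cam("wrist")
for uv,z in [((284,203),18),((325.5,203),18),((284,290.5),3),((323.5,290.5),3),((288,324),45)]: print(uv,atz(C,uv,z).round(1))
C=cam("top"); optics.grab_frame("top")
for r in optics.place_of("top","stud_tip")[:1]: print(r["at"],atz(C,r["at"],7))
print("stud end", atz(C,(230+287/4,125+232/4),45))
```

```text
(284, 203) [558.9 198.5  18. ]
(325.5, 203) [600.  204.7  18. ]
(284, 290.5) [575.1  89.9   3. ]
(323.5, 290.5) [620.   96.5   3. ]
(288, 324) [581.4  76.4  45. ]
[302.8, 182.3] [589.35151795  63.79454128   7.        ]
stud end [581.70739755  68.04223307  45.        ]
```

Request:
send_rows:
  targets:
    - [[0,0,0.012,0.06,-0.072,-0.05,-1],[0,0,0,0.06,-0.073,-0.1,-1],[0,0,0,0,0,-0.15,-1],[0,0,0,0,0,-0.15,-1],[0,0,0,0,0,-0.15,-1],[0,0,0,0,0,-0.12,-1],[0,0,0,0,0,-0.06,-1],[0,0,0,0,0,0,-1],[0,0,0,0,0,0,-1]]

```text
time_s: 3.45
ee_pos: [580.8, 184.6, 15.0]
ee_rot: [179.9, -0.0, 99.6]
force: [-0.2, -0.5, -0.0]
gripper_width: 91.2
gripper_force: 0.0
```

Request:
send_rows:
  targets:
    - [[0,0,0,0.01,-0.02,-0.03,-1],[0,0,0,0,0,-0.02,-1],[0,0,0,0,0,0,1],[0,0,0,0,0,0,1],[0,0,0,0,0,0,1],[0,0,0,0,0,0,1],[0,0,0,0,0,0,1],[0,0,0,0,0,0,1]]
  grip_force: 10

```text
time_s: 4.25
ee_pos: [582.2, 180.0, 4.1]
ee_rot: [180.0, -0.0, 99.6]
force: [-0.1, -0.6, 1.1]
gripper_width: 45.7
gripper_force: 0.1
```

Request:
send_rows:
  targets:
    - [[0,0,0,0,0,0,1],[0,0,0,0,0,0,1],[0,0,-0.012,-0.015,0,0,1],[0,0,-0.011,-0.015,0,0,1],[0,0,0,-0.015,0,0,1],[0,0,0,-0.015,0,0,1],[0,0,0,0,0,0,1]]

```text
time_s: 4.95
ee_pos: [569.5, 180.0, 4.1]
ee_rot: [-180.0, 0.0, 97.5]
force: [-0.6, 0.1, 1.3]
gripper_width: 44.8
gripper_force: 10.0
```

Run:
```python
from h import *
s=env.state(); print(s["ee_pos"],s["ee_rot"],s["force"],s["gripper_width"],s["gripper_force"])
p,d=optics.grab_frame("wrist"); q,_=optics.grab_frame("scene")
cv2.imwrite("pics/m2.png",np.hstack([p[150:,100:500],cv2.resize(q[180:320,200:380],(400,270),interpolation=cv2.INTER_CUBIC)])[...,::-1])
```

```text
[569.48142151 179.95487203   4.05859166] [-1.79960921e+02  1.78310609e-04  9.75169653e+01] [-0.58677975  0.06109787  1.2883072 ] 44.75936569611416 10.000017727743398
```

View pics/m2.png

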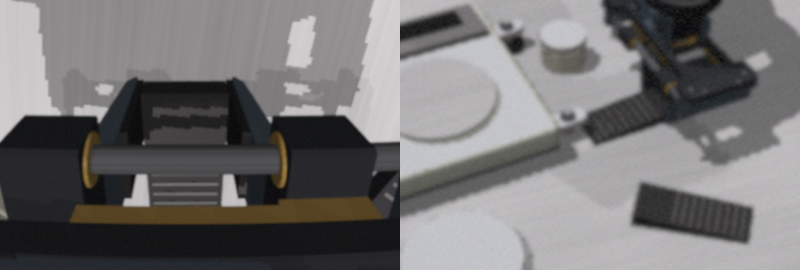

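The wedge is gripped and squared up. Its thin end at crop (590,130) now faces the lug's stud at (570,118). I'll advance along the balance's y axis.

Request:
send_rows:
  targets:
    - [[0,0,0,0.004,-0.03,0,1],[0,0,0,0.004,-0.03,0,1],[0,0,0,0.004,-0.03,0,1],[0,0,0,0.004,-0.03,0,1],[0,0,0,0.004,-0.03,0,1],[0,0,0,0.004,-0.03,0,1],[0,0,0,0,0,0,1],[0,0,0,0,0,0,1]]

```text
time_s: 5.85
ee_pos: [575.1, 143.4, 4.0]
ee_rot: [180.0, 0.0, 97.5]
force: [-0.5, -1.0, 1.4]
gripper_width: 44.7
gripper_force: 10.0
```

Run:
```python
from h import *
C=cam("top"); p,d=optics.grab_frame("top"); q,_=optics.grab_frame("scene")
cv2.imwrite("pics/m3.png",np.hstack([cv2.resize(p[130:240,230:350],(400,367),interpolation=cv2.INTER_CUBIC),cv2.resize(q[200:290,240:338],(400,367),interpolation=cv2.INTER_CUBIC)])[...,::-1])
```

```text
(no output)
```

View pics/m3.png

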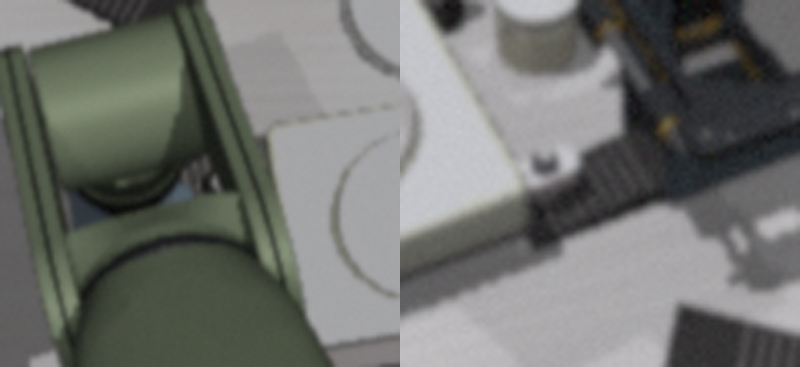

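The scene view shows the wedge sliding under the lug. The stud end is at crop (545,160) and the wedge's near thin corner at (540,240). Next I'll check the sideways centring in numbers.

Run:
```python
from h import *
C=cam("scene")
st=atz(C,(240+145/4.08,200+160/4.08),45); th=atz(C,(240+140/4.08,200+243/4.08),0)
print(st,th); s=env.state(); t=s["ee_pos"]; a=np.radians(-82.5); u=np.array([np.cos(a),np.sin(a)]); n=np.array([-u[1],u[0]])
for q in (st[:2],th[:2],[584,69]): print("along/lateral", (np.array(q)-t[:2])@u,(np.array(q)-t[:2])@n)
```

```text
[588.57345927  67.67122834  45.        ] [608.10061958  58.47643424   0.        ]
along/lateral 77.25131980764948 3.4515438374990812
along/lateral 88.91625705385313 21.611485119849554
along/lateral 75.33695975020483 -0.9093493474630183
```

The stud is centred within about 3 mm, with roughly 16 mm to go to contact.

Request:
send_rows:
  targets:
    - [[0,0,0,0.003,-0.02,0,1],[0,0,0,0.003,-0.02,0,1],[0,0,0,0.001,-0.01,0,1],[0,0,0,0,0,0,1],[0,0,0,0,0,0,1]]

```text
time_s: 6.45
ee_pos: [576.5, 133.6, 4.0]
ee_rot: [180.0, 0.0, 97.5]
force: [-0.3, -1.8, 2.3]
gripper_width: 45.0
gripper_force: 10.0
```

Request:
send_rows:
  targets:
    - [[0,0,0,0.001,-0.01,0,1],[0,0,0,0,0,0,1],[0,0,0,0,0,0,1]]

```text
time_s: 6.75
ee_pos: [576.7, 132.2, 4.0]
ee_rot: [180.0, -0.0, 97.5]
force: [0.1, 1.7, 1.7]
gripper_width: 45.0
gripper_force: 10.0
```

Request:
send_rows:
  targets:
    - [[0,0,0,0,0,0,1],[0,0,0,0,0,0,1]]

```text
time_s: 6.95
ee_pos: [576.7, 132.2, 4.0]
ee_rot: [180.0, -0.0, 97.5]
force: [-0.1, 1.9, 2.2]
gripper_width: 44.8
gripper_force: 10.0
```

Request:
send_rows:
  targets:
    - [[0,0,0,0.001,-0.005,0,1],[0,0,0,0,0,0,1],[0,0,0,0,0,0,1]]

```text
time_s: 7.25
ee_pos: [576.8, 131.4, 4.0]
ee_rot: [180.0, -0.0, 97.5]
force: [0.5, 5.4, 3.1]
gripper_width: 44.7
gripper_force: 10.0
```

That is 5 to 6 N, so the wedge is snug. I'll release it and rise clear.

Request:
send_rows:
  targets:
    - [[0,0,0,0,0,0,0.2],[0,0,0,0,0,0,-0.3],[0,0,0,0,0,0,-0.6],[0,0,0,0,0,0,-0.6],[0,0,0,0,0,0,-0.6],[0,0,0,0,0,0.1,-0.6],[0,0,0,0,0,0.2,-0.6],[0,0,0,0,0,0.2,-0.6],[0,0,0,0,0,0,-0.6],[0,0,0,0,0,0,-0.6]]

```text
time_s: 8.25
ee_pos: [577.1, 130.8, 104.8]
ee_rot: [179.9, 0.0, 97.5]
force: [-1.2, 0.2, -0.2]
gripper_width: 72.9
gripper_force: 0.0
```

Now a check push on the blunt end with the fingers shut.

Request:
send_rows:
  targets:
    - [[0,0,0,-0.015,0.13,0,1],[0,0,0,-0.015,0.12,0,1],[0,0,0,0,0,-0.1,1],[0,0,0,0,0,-0.15,1],[0,0,0,0,0,-0.13,1],[0,0,0,0,0,-0.1,1],[0,0,0,0,0,0,1],[0,0,0,0,0,0,1],[0,0,0,0,0,0,1]]

```text
time_s: 9.15
ee_pos: [571.3, 181.1, 8.6]
ee_rot: [179.9, -0.0, 97.5]
force: [0.1, -0.2, -0.4]
gripper_width: 3.8
gripper_force: 0.0
```

Request:
send_rows:
  targets:
    - [[0,0,0,0.001,-0.01,0,1],[0,0,0,0.001,-0.01,0,1],[0,0,0,0.001,-0.01,0,1],[0,0,0,0,0,0,1],[0,0,0,0,0,0,1]]

```text
time_s: 9.65
ee_pos: [571.5, 174.9, 8.1]
ee_rot: [180.0, -0.0, 97.5]
force: [0.4, -0.0, -0.3]
gripper_width: 0.7
gripper_force: 0.0
```

Request:
send_rows:
  targets:
    - [[0,0,0,0.002,-0.015,0,1],[0,0,0,0,0,0,1],[0,0,0,0,0,0,1]]

```text
time_s: 9.95
ee_pos: [571.8, 171.9, 7.9]
ee_rot: [-180.0, -0.0, 97.5]
force: [1.1, 0.8, 0.2]
gripper_width: 0.3
gripper_force: 0.0
```

Request:
send_rows:
  targets:
    - [[0,0,0,0.001,-0.005,0,1],[0,0,0,0,0,0,1]]

```text
time_s: 10.15
ee_pos: [572.0, 170.9, 7.9]
ee_rot: [180.0, 0.0, 97.5]
force: [-0.3, 1.1, 0.2]
gripper_width: 0.8
gripper_force: 0.0
```

Request:
send_rows:
  targets:
    - [[0,0,0,0.001,-0.005,0,1],[0,0,0,0,0,0,1]]

```text
time_s: 10.35
ee_pos: [572.2, 169.9, 8.0]
ee_rot: [180.0, 0.0, 97.5]
force: [-0.1, 0.1, -0.3]
gripper_width: 0.6
gripper_force: 0.0
```

Request:
send_rows:
  targets:
    - [[0,0,0,0,-0.005,0,1],[0,0,0,0,0,0,1]]

```text
time_s: 10.55
ee_pos: [572.2, 168.8, 8.0]
ee_rot: [180.0, 0.0, 97.5]
force: [0.7, 1.1, 0.1]
gripper_width: 0.4
gripper_force: 0.0
```

Request:
send_rows:
  targets:
    - [[0,0,0,0.001,-0.005,0,1],[0,0,0,0,0,0,1]]

```text
time_s: 10.75
ee_pos: [572.4, 167.9, 8.0]
ee_rot: [180.0, 0.0, 97.5]
force: [0.1, -0.2, -0.0]
gripper_width: 0.8
gripper_force: 0.0
```

Request:
send_rows:
  targets:
    - [[0,0,0,0,-0.005,0,1],[0,0,0,0,0,0,1]]

```text
time_s: 10.95
ee_pos: [572.4, 166.8, 8.0]
ee_rot: [180.0, 0.0, 97.5]
force: [-0.2, -0.0, 1.8]
gripper_width: 0.5
gripper_force: 0.0
```

Request:
send_rows:
  targets:
    - [[0,0,0,0.001,-0.005,0,1],[0,0,0,0,0,0,1]]

```text
time_s: 11.15
ee_pos: [572.6, 165.9, 8.0]
ee_rot: [180.0, -0.0, 97.5]
force: [-0.3, 0.4, 0.0]
gripper_width: 0.5
gripper_force: 0.0
```

Run:
```python
from h import *
s=env.state(); print(s["ee_pos"],s["force"])
C=cam("wrist"); p,d=optics.grab_frame("wrist"); q,_=optics.grab_frame("scene")
cv2.imwrite("pics/m4.png",np.hstack([p[150:,100:500],cv2.resize(q[200:290,240:378],(400,270),interpolation=cv2.INTER_CUBIC)])[...,::-1])
```

```text
[572.62882048 165.87771184   7.98455257] [-0.34002533  0.35905864  0.02478823]
```

View pics/m4.png

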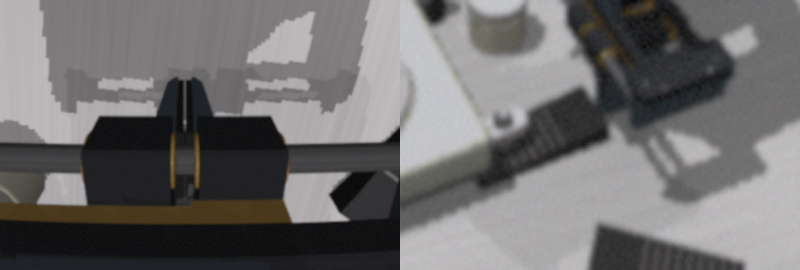

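The scene crop shows the wedge under the foot with its blunt end at (600,115), and the fingers still a little short of it. I'll continue in small steps.

Request:
send_rows:
  targets:
    - [[0,0,0,0.001,-0.007,0,1],[0,0,0,0,0,0,1]]

```text
time_s: 11.45
ee_pos: [572.8, 164.4, 8.0]
ee_rot: [180.0, 0.0, 97.5]
force: [0.1, 0.4, 0.1]
gripper_width: 0.8
gripper_force: 0.0
```

Request:
send_rows:
  targets:
    - [[0,0,0,0.001,-0.005,0,1],[0,0,0,0,0,0,1]]

```text
time_s: 11.65
ee_pos: [573.0, 163.4, 8.0]
ee_rot: [180.0, 0.0, 97.5]
force: [-0.1, -0.4, -0.1]
gripper_width: 0.5
gripper_force: 0.0
```

Request:
send_rows:
  targets:
    - [[0,0,0,0,-0.005,0,1],[0,0,0,0,0,0,1]]

```text
time_s: 11.85
ee_pos: [573.0, 162.5, 8.0]
ee_rot: [180.0, -0.0, 97.5]
force: [-0.2, -0.0, 0.7]
gripper_width: 0.6
gripper_force: 0.0
```

Request:
send_rows:
  targets:
    - [[0,0,0,0.001,-0.005,0,1],[0,0,0,0,0,0,1]]

```text
time_s: 12.05
ee_pos: [573.2, 162.3, 8.0]
ee_rot: [180.0, -0.1, 97.5]
force: [-0.3, 3.7, -0.5]
gripper_width: 0.4
gripper_force: 1.9
```

Request:
send_rows:
  targets:
    - [[0,0,0,0.001,-0.005,0,1],[0,0,0,0,0,0,1]]

```text
time_s: 12.25
ee_pos: [573.5, 161.6, 8.0]
ee_rot: [180.0, -0.1, 97.5]
force: [-1.6, 6.2, -0.9]
gripper_width: 0.6
gripper_force: 2.7
```

Run:
```python
from h import *
C=cam("scene"); q,_=optics.grab_frame("scene"); cv2.imwrite("s5.png",q)
# blunt face lower-corner near camera in earlier crop ~ (606,138), upper (585,90)
for uv,z in [((240+206/2.9,200+138/3),0),((240+208/2.9,200+125/3),18),((240+185/2.9,200+90/3),18)]: print(atz(C,uv,z).round(1))
s=env.state(); print(s["ee_pos"],s["force"])
```

```text
[596.9 149.3   0. ]
[598.8 149.2  18. ]
[561.1 143.8  18. ]
[573.47076202 161.6154899    8.01224273] [-0.9853234   4.94399188  0.40387994]
```

The wedge is snug at about 5 N on the clean push. I'll retract and go above the corner at about (599,30).

Request:
send_rows:
  targets:
    - [[0,0,0,-0.005,0.05,0,1],[0,0,0,0,0.03,0.05,1],[0,0,0,0,0,0.2,1],[0,0,0,0,0,0.25,1],[0,0,0,0.045,-0.2,0,1],[0,0,0,0.045,-0.2,0,1],[0,0,0,0.04,-0.2,0,1],[0,0,0,0,-0.14,0,1],[0,0,0,0,0,0,1],[0,0,0,0,0,0,1]]

```text
time_s: 13.3
ee_pos: [598.5, 28.4, 108.5]
ee_rot: [180.0, -0.0, 97.4]
force: [-0.6, -0.2, -0.2]
gripper_width: 0.4
gripper_force: 0.0
```

Run:
```python
from h import *
s=env.state(); print(s["ee_pos"],s["force"])
p,d=optics.grab_frame("top"); q,e=optics.grab_frame("scene"); C=cam("scene")
for r in optics.place_of("scene","corner")+optics.place_of("scene","balance"): print(r["conf"],r["at"],atz(C,r["at"],64).round())
cv2.imwrite("pics/m6.png",cv2.resize(q[160:320,140:360],(800,582),interpolation=cv2.INTER_CUBIC)[...,::-1])
```

```text
[598.48848358  28.44950912 108.54546943] [-0.64791836 -0.19232983 -0.17542048]
0.59 [263.4, 243.6] [607.  36.  64.]
0.83 [214.8, 238.9] [564. -59.  64.]
```

View pics/m6.png

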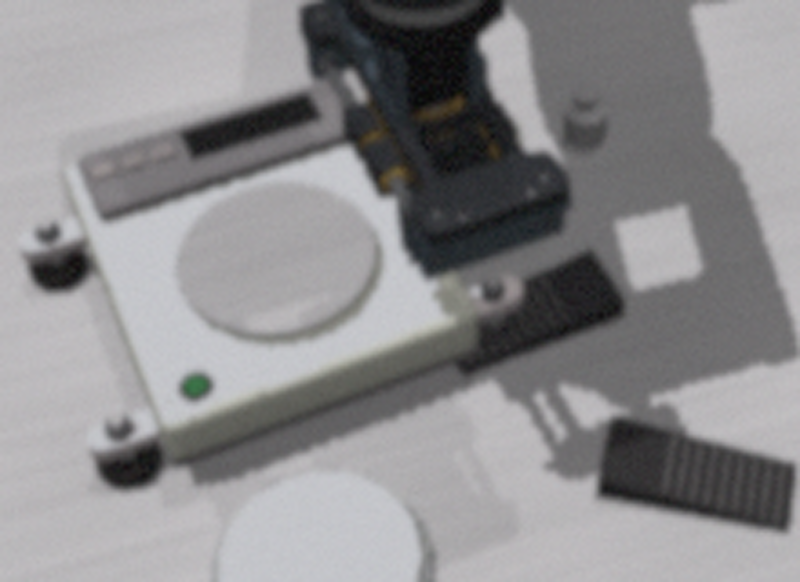

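The scene shows the wedge under the bare foot at (495,295), with the balance in place and the gripper over the corner by (450,270). Now I'll press down.

Request:
send_rows:
  targets:
    - [[0,0,0,0,0,-0.1,1],[0,0,0,0,0,-0.08,1],[0,0,0,0,0,0,1],[0,0,0,0,0,-0.02,1],[0,0,0,0,0,0,1]]

```text
time_s: 14.0
ee_pos: [598.7, 29.0, 68.3]
ee_rot: [180.0, 0.0, 97.6]
force: [0.4, -0.4, 0.0]
gripper_width: 0.6
gripper_force: 0.0
```

Request:
send_rows:
  targets:
    - [[0,0,0,0,0,-0.01,1],[0,0,0,0,0,0,1]]

```text
time_s: 14.2
ee_pos: [598.6, 28.6, 66.4]
ee_rot: [180.0, 0.0, 97.5]
force: [0.6, 0.3, 0.1]
gripper_width: 0.5
gripper_force: 0.0
```

Request:
send_rows:
  targets:
    - [[0,0,0,0,0,-0.007,1],[0,0,0,0,0,0,1]]

```text
time_s: 14.4
ee_pos: [598.4, 28.5, 64.6]
ee_rot: [180.0, 0.0, 97.5]
force: [-0.0, -0.1, -0.2]
gripper_width: 0.3
gripper_force: 0.0
```

Request:
send_rows:
  targets:
    - [[0,0,0,0,0,-0.005,1],[0,0,0,0,0,0,1]]

```text
time_s: 14.6
ee_pos: [598.5, 28.5, 64.3]
ee_rot: [180.0, 0.0, 97.5]
force: [-1.0, 0.1, 4.5]
gripper_width: 0.8
gripper_force: 2.3
```

Request:
send_rows:
  targets:
    - [[0,0,0,0,0,-0.005,1],[0,0,0,0,0,0,1]]

```text
time_s: 14.8
ee_pos: [598.5, 28.5, 64.3]
ee_rot: [179.9, 0.0, 97.5]
force: [-3.4, -0.4, 10.0]
gripper_width: 0.6
gripper_force: 5.1
```

Contact is at 64.3 mm with no sinking. I'll press a little firmer, hold, then withdraw.

Request:
send_rows:
  targets:
    - [[0,0,0,0,0,-0.004,1],[0,0,0,0,0,0,1],[0,0,0,0,0,0,1],[0,0,0,0,0,0,1],[0,0,0,0,0,0,1],[0,0,0,0,0,0,1]]

```text
time_s: 15.4
ee_pos: [598.5, 28.5, 64.2]
ee_rot: [179.9, 0.0, 97.5]
force: [-4.3, 0.5, 14.1]
gripper_width: 0.5
gripper_force: 7.1
```

Request:
send_rows:
  targets:
    - [[0,0,0,0,0,0,1],[0,0,0,0,0,0,1],[0,0,0,0,0,0,1],[0,0,0,0,0,0.02,1],[0,0,0,0,0,0.1,1],[0,0,0,0,0,0.2,1],[0,0,0,0,0.1,0.2,1],[0,0,0,-0.1,0.2,0.1,1],[0,0,0,-0.1,0.2,0,1],[0,0,0,-0.1,0.2,0,1],[0,0,0,-0.1,0.2,0,1],[0,0,0,0,0,0,1]]

```text
time_s: 16.6
ee_pos: [516.0, 212.6, 185.7]
ee_rot: [-179.9, -0.1, 97.8]
force: [1.0, 0.3, -0.4]
gripper_width: 0.4
gripper_force: 0.0
```

Run:
```python
from h import *
s=env.state(); print(s["time_s"],s["ee_pos"],s["force"])
C=cam("top"); p,d=optics.grab_frame("top"); q,_=optics.grab_frame("scene")
cv2.imwrite("pics/m7.png",np.hstack([cv2.resize(p[115:265,230:430],(400,300),interpolation=cv2.INTER_CUBIC),cv2.resize(q[170:320,140:340],(400,300),interpolation=cv2.INTER_CUBIC)])[...,::-1])
for r in optics.silhouettes("top","balance")[:1]:
    v,u=np.nonzero(r["mask"]); Q=np.array([atd(C,(a,b),d[b,a]) for a,b in zip(u,v)])
    Q=Q[(Q[:,2]>55)&(Q[:,2]<68)]; print(cv2.minAreaRect(Q[:,:2].astype(np.float32)))
    print("tilt",np.linalg.lstsq(np.c_[Q[:,:2],np.ones(len(Q))],Q[:,2],rcond=None)[0])
```

```text
16.6 [515.95593359 212.59175026 185.67212308] [ 1.03853897  0.28855639 -0.38146263]
((520.0230712890625, -56.71662139892578), (220.85333251953125, 190.47042846679688), 7.718708038330078)
tilt [-1.21201196e-03 -2.29843774e-03  6.40311360e+01]
```

View pics/m7.png

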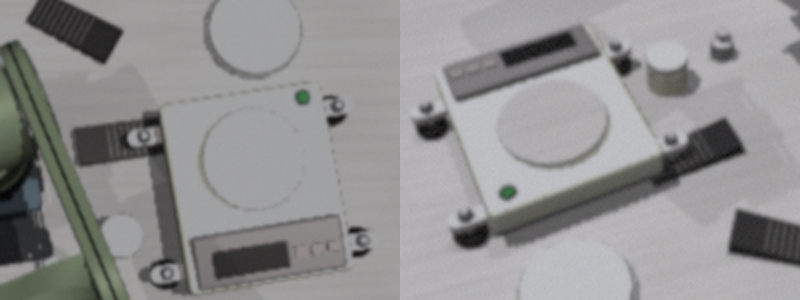

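The wedge sits centred under the bare foot at (143,138). The balance moved under 0.5 mm, is level, and the jar, weight and case are untouched. I'll hand in.

```bash
python3 -c "
from workcell import env; print(env.job_done())"
```

```text
the job is handed in; nothing more can be done
None
```

The wedge is snug under the bare foot after a final push of about 5 N, and the corner took a 14 N press without sinking; the balance stayed level and in place, the wedge was left there, and the job is handed in.

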